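# Load two bobbins into the bobbin magazine

## Task

Load the two loose bobbins into the bobbin magazine, lying flat, one at a time: push the first from the open tray right in through the mouth of the tube, then bring the second and push it in behind in the same way, so that it drives the first deeper. Leave both completely inside, the last at least level with the mouth.

Things in the scene. Friction and masses are not known exactly. Their poses are not given: they have to be found in the camera images.
- magazine: Bobbin magazine: low fixture, wooden base, dark metal tube block, fixed to the table, place and yaw (+-0.3 rad) vary. Origin: on the table under the tube's mouth; x points into the tube, away from the robot, y left, z up. From x = -100 mm to 0 a flat open tray, 104 mm wide, 8 mm high, no walls; from x = 0 to 66 mm the tube's block, 76 mm wide, 25 mm high, with a clear cover.
- tube_mouth (a point): Middle of the tube's mouth at floor level, 8 mm over the table, level with the tray; axes as the magazine's. Inside 14 mm high; 44 mm wide at the mouth, narrowing to 26 mm at x = 16 mm; closed end at x = 56 mm. The face round the mouth is flat: a fingertip pushing until level with it (x = 0) brings a bobbin's centre to x = 11 mm, wholly inside. Bobbins slide with light friction and stay put.
- bobbin_a: steel sewing-machine bobbin wound with orange thread, a flat disc lying on its flat face, 22 mm diameter, 11 mm high, 10 to 20 g. Origin: centre of its underside; z up. The two bobbins are alike, either may go first; one starts left and one right of the magazine, which is which varies.
- bobbin_b: steel sewing-machine bobbin wound with orange thread, a flat disc lying on its flat face, 22 mm diameter, 11 mm high, 10 to 20 g. Origin: centre of its underside; z up. The two bobbins are alike, either may go first; one starts left and one right of the magazine, which is which varies.
Things that resemble listed ones, but are neither listed nor needed, are in the scene too. What is shaped like the bobbin_b but pink is not meant.

How it is judged (in metres and radians):
On the way, in this order (a step that is already met when the one before it is completed fails the run):
1. one bobbin is inside the tube (no more than 6 mm proud of the mouth) while the other is still well away from it (over 40 mm) (horizontal distance between bobbin_a and bobbin_b above 0.04 m and ((x of bobbin_a in the frame of tube_mouth between 0.005 and 0.06 m and y of bobbin_a in the frame of tube_mouth between -0.01 and 0.01 m and z of bobbin_a in the frame of tube_mouth between -0.005 and 0.005 m) or (x of bobbin_b in the frame of tube_mouth between 0.005 and 0.06 m and y of bobbin_b in the frame of tube_mouth between -0.01 and 0.01 m and z of bobbin_b in the frame of tube_mouth between -0.005 and 0.005 m))), for 0.1 s.
2. the other bobbin is pushed in behind it, driving the first deeper (x of bobbin_a in the frame of tube_mouth between 0.005 and 0.06 m and y of bobbin_a in the frame of tube_mouth between -0.01 and 0.01 m and z of bobbin_a in the frame of tube_mouth between -0.005 and 0.005 m and x of bobbin_b in the frame of tube_mouth between 0.005 and 0.06 m and y of bobbin_b in the frame of tube_mouth between -0.01 and 0.01 m and z of bobbin_b in the frame of tube_mouth between -0.005 and 0.005 m and x of any of bobbin_a, bobbin_b in the frame of tube_mouth above 0.024 m), for 0.1 s.
At the end, for the whole second after the job is handed in: Both bobbins lie flat on the floor of the tube, one behind the other, the last at most 6 mm proud of the mouth (each centre at least 5 mm past it), at rest and released (x of bobbin_a in the frame of tube_mouth between 0.005 and 0.06 m and y of bobbin_a in the frame of tube_mouth between -0.01 and 0.01 m and z of bobbin_a in the frame of tube_mouth between -0.005 and 0.005 m and x of bobbin_b in the frame of tube_mouth between 0.005 and 0.06 m and y of bobbin_b in the frame of tube_mouth between -0.01 and 0.01 m and z of bobbin_b in the frame of tube_mouth between -0.005 and 0.005 m and linear speed of each of bobbin_a, bobbin_b below 0.02 m/s); the robot touches nothing.
It also fails if it takes over 64 s, if anything falls off the work surface, if the arm or the gripper's body presses on something with over 40 N, if the wrist force passes 120 N, or if a joint passes its speed limit or range.

## Robot

A 6-joint arm with a two-finger parallel gripper is mounted at the origin on a cart in front of the work surface, level with it; the furniture and walls round the work are solid. World frame = base frame: x ahead of the robot, y to its left, z up, the work surface at z = 0. Lengths are in mm, angles in rad, forces in N, time in s.
With the tool pointing down it reaches from about 350 to 975 mm from the base axis. Payload 7.1 kg.
Tool frame: the origin (TCP) lies at the very end of the fingers, on their centre line; the grasp point (between the pads) lies 19 mm behind it; x points along the fingers, z is the direction in which the jaws open and shut, and the axes are right-handed (so a half turn about x gives the same grasp; the last joint's range is limited). The gripper opens to 88 mm and grips with 3 to 60 N. Pads are 20 mm wide; open, the fingers measure 115 mm over their backs; the gripper's body (75 mm by 178 mm) begins 61 mm behind the grasp point.
Start: joints at [-1.285, 0.423, 1.63, -0, 1.089, -0.019], TCP at [187.582, -596.169, 222.675] pointing down, gripper open.
Joint ranges: [-3, 3], [-0.9, 2.11], [0.09, 2.58], [-1.31, 4.45], [0.11, 2.69], [-2.54, 2.54]. Speed limits (rad/s): [2.39, 2.39, 3.01, 3.14, 3.14, 3.14].

## Interface

Orientations are given as a rotation vector (axis times angle).
In Python, from workcell import * gives the robot as it stands.
- The arm moves only by the shell command python3 -m crank 'ROWS'. ROWS is JSON, a list of rows, each a list of 3 entries, a list of its own where there are three numbers: the shift along the tool's x, y, z in cm, then the turn, a rotation vector about the tool's x, y, z in degrees, then the finger opening in cm, from 0 to 8.78. In form: [[[dx, dy, dz], [rx, ry, rz], claw], ...]. A call has 1 to 5 rows; each row shifts and turns the commanded pose from where the row before left it, along the tool's axes as they then stand; what a row does not reach is not made up. A row lasts 1/8 s, in which the tool goes at most 62.5 mm and 10.7 degrees, less where a joint would pass 70% of its speed; a pose out of reach is approached as far as the arm can. A call with a gripper value outside its range is refused whole. The fingers move at their own pace and stop on an object; the grip force is fixed at half the most. Time passes only in rows, so rows that do not move let the fingers close. It gives the time, the measured TCP pose, the force and the opening at its end, in the units of the state.
- get_obs(): the state, without advancing time (a new reading comes with each control period).
- get_image(name): name is "side" or "top" or "wrist"; returns a dict with "pixels" (480x640x3 uint8, red, green, blue), "mtx" (3x3 intrinsics, pixels), "view" (4x4, takes a point from world to camera coordinates). Camera axes: x right, y down, z forward; pixel columns grow to the right and rows downward; lengths in mm; the calibration is good to about 2 mm. The wrist camera is an equidistant fisheye: a pixel r from the principal point sees the ray r / f radians off the axis. A picture is of the moment at which its call begins. There is no depth.
- close_job(): hands the job in, once; it reports no verdict.
The state is a dict: "t": time; "qpos": joint angles; "qvel": joint speeds; "joint_torque": joint torques, N m; "ee_pos": TCP position; "orientation": TCP orientation; "ft_force": force on the tool from outside, world axes, zero at the start; "moment": the same for the moment, N m; "width": finger opening in mm.
Only numpy, scipy, OpenCV 4.12 (cv2) and the standard library are available. Lean on these libraries where they do the work, as an engineer would, in place of code of your own. Each camera call takes 0.05 s, during which the arm holds its last target.

## Working session

There is one attempt and no reset: what is moved stays moved. The work goes in short steps, Python scripts to look and compute and a shell command to move; the robot and the scene stay as the last step left them, time stands still between calls to the robot, and variables do not carry over. Pictures are saved under pics/ and viewed, and the job is handed in when it is done.

```bash
ls; mkdir -p pics; python3 - <<'E'
from workcell import *
import cv2
o=get_obs();print({k:o[k] for k in('t','ee_pos','orientation','width','ft_force')})
for n in("top","side","wrist"):
    d=get_image(n);cv2.imwrite(f"pics/{n}0.png",d["pixels"][:,:,::-1]);print(n,d["mtx"],d["view"])
E
```

```text
pics
{'t': 0.0, 'ee_pos': array([ 187.4235732 , -595.66027013,  221.91477174]), 'orientation': array([ 0.98274815,  1.33932376, -0.98121864]), 'width': 87.76951921733763, 'ft_force': array([ 0.75700017, -1.58816411, -0.10768957])}
top [[482.96772372   0.         325.06291621]
 [  0.         482.96772372 238.59888817]
 [  0.           0.           1.        ]] [[ 1.29086262e-02 -9.99863389e-01  1.03233523e-02  3.06801521e+01]
 [-9.82572390e-01 -1.45986350e-02 -1.85306174e-01  5.04199153e+02]
 [ 1.85431566e-01 -7.75139279e-03 -9.82626608e-01  8.74385147e+02]
 [ 0.00000000e+00  0.00000000e+00  0.00000000e+00  1.00000000e+00]]
side [[508.77775368   0.         320.53508454]
 [  0.         508.77775368 241.70564887]
 [  0.           0.           1.        ]] [[-9.99886959e-01 -1.49693485e-02  1.40997748e-03  5.39598797e+02]
 [-7.98497933e-03  4.49212467e-01 -8.93389277e-01  1.43314956e+01]
 [ 1.27400759e-02 -8.93299546e-01 -4.49281217e-01  9.88966775e+02]
 [ 0.00000000e+00  0.00000000e+00  0.00000000e+00  1.00000000e+00]]
wrist [[371.64829954   0.         320.19550657]
 [  0.         371.64829954 242.95159118]
 [  0.           0.           1.        ]] [[ 2.99600351e-01 -9.54064118e-01 -1.13521863e-03 -6.25471400e+02]
 [-9.09728744e-01 -2.86036024e-01  3.00960139e-01 -3.61849184e+01]
 [-2.87459983e-01 -8.91350224e-02 -9.53636045e-01  3.92698906e+02]
 [ 0.00000000e+00  0.00000000e+00  0.00000000e+00  1.00000000e+00]]
```

View pics/top0.png

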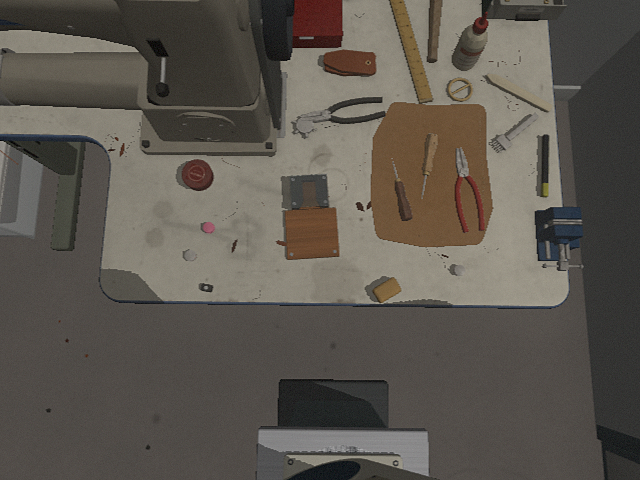

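View pics/side0.png

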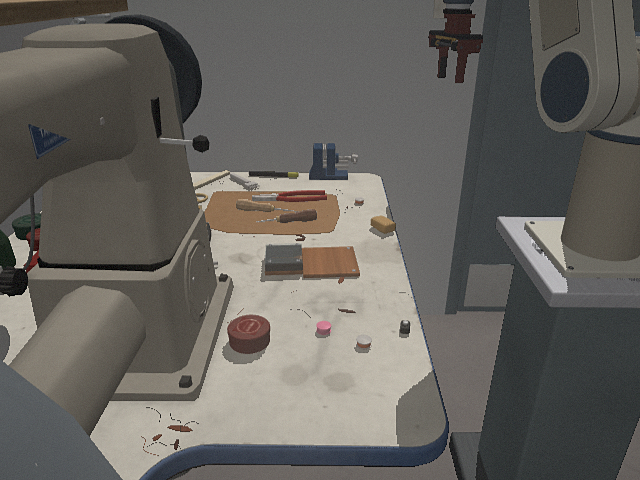

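Candidates in the top view: a bobbin at (190,255), a pink one at (208,227), a dark item at (206,287), and a bobbin on the right at (457,269). I'll enlarge these.

```bash
python3 - <<'E'
import cv2,numpy as np
t=cv2.imread('pics/top0.png');s=cv2.imread('pics/side0.png')
f=lambda a,x,y,w,h,k:cv2.resize(a[y:y+h,x:x+w],None,fx=k,fy=k,interpolation=cv2.INTER_CUBIC)
a=f(t,170,215,65,80,5)[:400,:320]
b=f(t,430,245,50,40,5)
c=f(s,305,310,120,50,3.0);d=f(s,340,185,50,30,5)
C=np.zeros((600,700,3),np.uint8)
C[:400,:320]=a;C[:200,330:580]=b;C[210:360,330:690]=c;C[380:530,330:580]=d
cv2.imwrite('pics/c1.png',C)
cv2.imwrite('pics/c2.png',f(t,270,165,80,100,6)[:600])
E
```

```text
(no output)
```

View pics/c1.png

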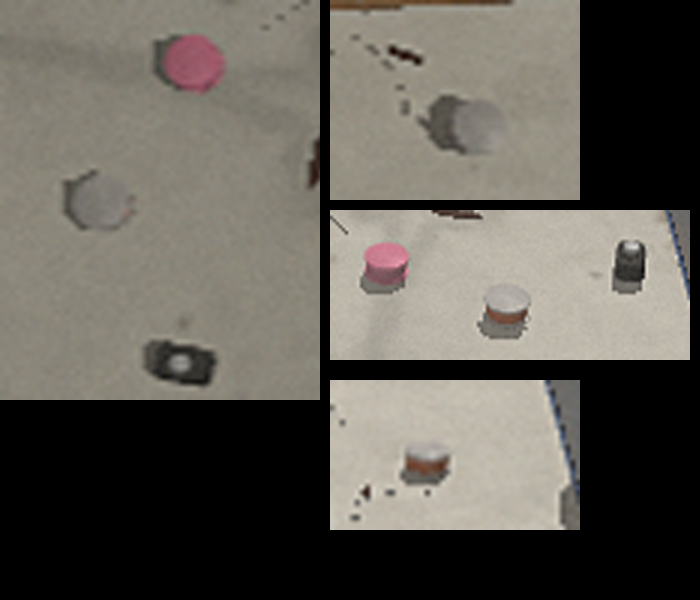

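View pics/c2.png

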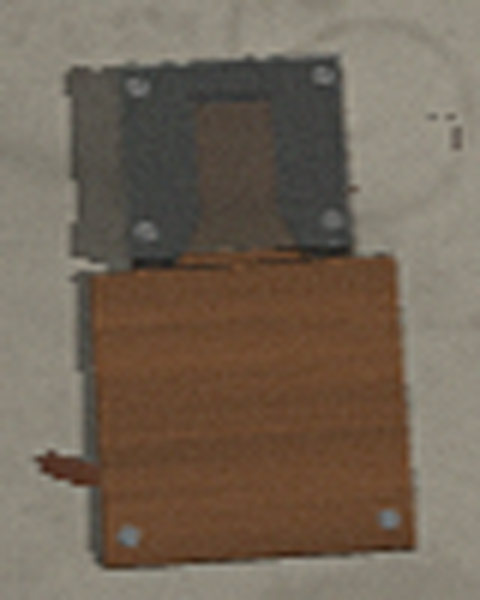

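```bash
cat > h.py <<'E'
import numpy as np,cv2
from workcell import *
from scipy.spatial.transform import Rotation as R
def ray(d,u,v,z,fish=False):
    K,V=d["mtx"],d["view"]
    x=(u-K[0,2])/K[0,0];y=(v-K[1,2])/K[1,1]
    if fish:
        r=np.hypot(x,y);c=np.array([np.sin(r)*x/r,np.sin(r)*y/r,np.cos(r)])
    else: c=np.array([x,y,1.])
    w=V[:3,:3].T@c;o=-V[:3,:3].T@V[:3,3]
    return o+w*(z-o[2])/w[2]
def proj(d,p,fish=False):
    K,V=d["mtx"],d["view"];c=V[:3,:3]@np.asarray(p,float)+V[:3,3]
    if fish:
        a=np.arctan2(np.hypot(c[0],c[1]),c[2]);s=a/np.hypot(c[0],c[1]);return K[0,0]*c[0]*s+K[0,2],K[1,1]*c[1]*s+K[1,2]
    return K[0,0]*c[0]/c[2]+K[0,2],K[1,1]*c[1]/c[2]+K[1,2]
E
python3 - <<'E'
from h import *
np.set_printoptions(precision=1,suppress=True)
t=get_image("top");s=get_image("side")
print("L",ray(t,190,254.8,11),ray(s,363.5,339.5,11))
print("R",ray(t,460,270.2,11),ray(s,359.5,200.2,11))
P=np.array([ray(t,(u+.5)/6+269.5,(v+.5)/6+164.5,8)[:2] for u,v in[(105,567),(414,548),(92,270),(396,255)]])
print(P,P.mean(0))
for i,j in((0,1),(2,3),(0,2),(1,3)):
    e=P[j]-P[i];print(np.linalg.norm(e),np.arctan2(e[1],e[0]))
o=get_obs();print(R.from_rotvec(o['orientation']).as_matrix(),o['qpos'])
E
```

```text
L [474.2 302.4  11. ] [474.5 305.3  11. ]
R [ 451.3 -228.6   11. ] [ 452.3 -216.9   11. ]
[[468.9 111.7]
 [476.6  10.2]
 [569.2 118.9]
 [576.   17. ]] [522.7  64.4]
101.85154045318866 -1.4942957347750423
102.07688617135595 -1.5044719169971066
100.64561869803208 0.07073558603428538
99.60842602251726 0.06846624677482736
[[-0.   1.   0.3]
 [ 0.   0.3 -1. ]
 [-1.   0.  -0. ]] [-1.3  0.4  1.6 -0.   1.1 -0. ]
```

```bash
cat >> h.py <<'E'
YAW=0.0705
def to(p,yaw=None):
    o=get_obs();M=R.from_rotvec(o['orientation']).as_matrix()
    ty=np.arctan2(M[1,1],M[0,1]);print("t",round(o['t'],2),"tcp",o['ee_pos'].round(1),"w",round(o['width'],1),"F",o['ft_force'].round(1),"toolyaw",round(ty,3),"x",M[:,0].round(3))
    if yaw is not None:
        print("rx deg",np.degrees(ty-yaw).round(2)); M=M@R.from_rotvec([ty-yaw,0,0]).as_matrix()
    print("shift cm",(M.T@(np.asarray(p)-o['ee_pos'])/10).round(2))
E
python3 -c "
from h import *
to([440,-228,190],YAW)"
```

```text
t 0.25 tcp [ 187.5 -596.   222.3] w 88.2 F [ 0.2 -0.1 -0.1] toolyaw 0.305 x [-0.     0.001 -1.   ]
rx deg 13.43
shift cm [  3.25  27.78 -34.92]
```

```bash
python3 -m crank '[[[0,0,0],[6.7,0,0],4],[[0,0,0],[6.7,0,0],4],[[0,3.5,-4.4],[0,0,0],4],[[0,3.5,-4.4],[0,0,0],4],[[0,3.5,-4.4],[0,0,0],4]]'; python3 -m crank '[[[0.5,3.5,-4.4],[0,0,0],4],[[0.5,3.5,-4.4],[0,0,0],4],[[0.5,3.5,-4.4],[0,0,0],4],[[0.8,3.5,-4.4],[0,0,0],4],[[0.8,3.2,-4],[0,0,0],4]]'
python3 - <<'E'
from h import *
to([451.5,-226,190],YAW)
d=get_image("wrist");cv2.imwrite("pics/w1.png",d["pixels"][:,:,::-1])
print(proj(d,[451.3,-228.6,11],True),proj(d,[452.3,-217,11],True))
E
```

```text
t: 0.88
ee_pos: [283.6, -455.7, 222.6]
orientation: [1.157, 1.241, -1.157]
ft_force: [1.1, -0.5, 0.6]
width: 42.1
t: 1.5
ee_pos: [440.2, -227.8, 191.7]
orientation: [1.157, 1.241, -1.156]
ft_force: [0.0, 0.7, -1.1]
width: 40.1
t 1.5 tcp [ 440.2 -227.8  191.7] w 40.1 F [ 0.   0.7 -1.1] toolyaw 0.071 x [ 0.001 -0.    -1.   ]
rx deg 0.04
shift cm [ 0.17  1.14 -0.1 ]
(np.float64(320.58452976512365), np.float64(206.87230451334693)) (np.float64(308.3765949160119), np.float64(205.00243912001508))
```

View pics/w1.png

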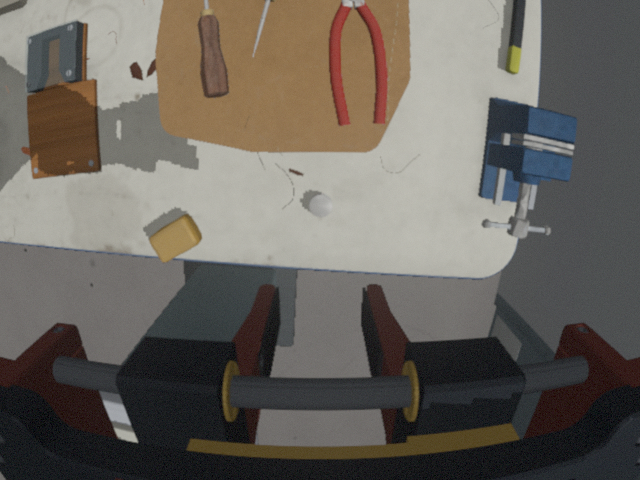

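The wrist view shows the steel bobbin at about (320,205). That agrees with the top-view position, so I'll use it and disregard the side-view estimate.

```bash
python3 - <<'E'
from h import *
d=get_image("wrist");c=cv2.resize(d["pixels"][185:225,290:350,::-1],None,fx=10,fy=10,interpolation=cv2.INTER_CUBIC);cv2.imwrite("pics/w1c.png",c)
to([452,-228.5,2],YAW)
E
```

```text
t 1.6 tcp [ 440.8 -225.9  191.1] w 39.8 F [ 0.2 -0.1  0.3] toolyaw 0.076 x [-0.     0.001 -1.   ]
rx deg 0.29
shift cm [18.9   1.11  0.36]
```

View pics/w1c.png

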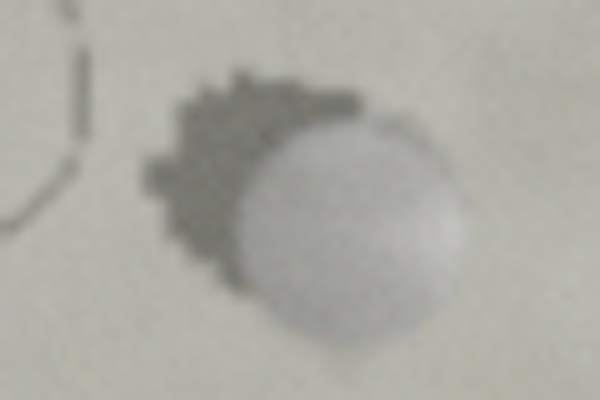

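```bash
python3 - <<'E'
from h import *
d=get_image("wrist");p=ray(d,324.7,207.7,11,True);print(p)
to([p[0],p[1],2],YAW)
E
```

```text
[ 451.34450359 -230.32044138   11.        ]
t 1.65 tcp [ 440.  -227.5  191.3] w 40.1 F [ 0.5 -0.6  0.2] toolyaw 0.075 x [-0.001  0.    -1.   ]
rx deg 0.26
shift cm [18.93  1.12  0.37]
```

```bash
python3 -m crank '[[[4,1.12,0.3],[0,0,0],4],[[5,0,0],[0,0,0],4],[[5,0,0],[0,0,0],4],[[3.5,0,0],[0,0,0],4],[[1.4,0,0],[0,0,0],4]]'
python3 - <<'E'
from h import *
to([451.5,-229.5,2])
d=get_image("wrist");cv2.imwrite("pics/w2.png",d["pixels"][:,:,::-1])
E
```

```text
t: 2.28
ee_pos: [449.2, -232.1, 1.0]
orientation: [1.158, 1.244, -1.159]
ft_force: [0.6, -0.5, -0.4]
width: 40.2
t 2.27 tcp [ 449.2 -232.1    1. ] w 40.2 F [ 0.6 -0.5 -0.4] toolyaw 0.07 x [-0.003  0.001 -1.   ]
shift cm [-0.1   0.25 -0.24]
```

View pics/w2.png

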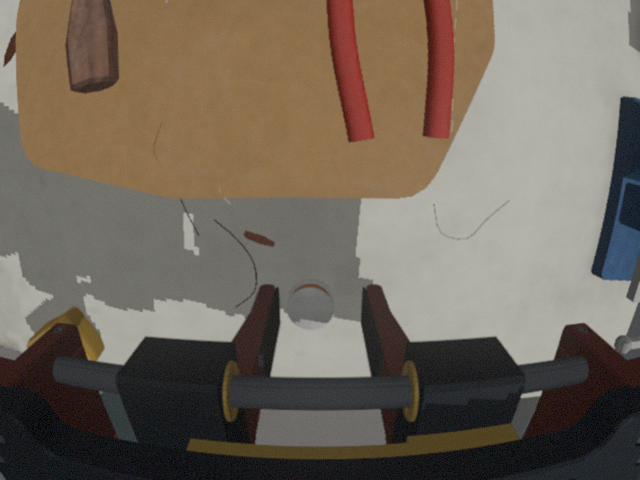

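```bash
python3 - <<'E'
from h import *
d=get_image("wrist");p=ray(d,311,303,11,True);print(p);print(proj(d,get_obs()['ee_pos'],True), proj(d,get_obs()['ee_pos']+[0,0,10],True))
to([p[0],p[1],2])
E
```

```text
[ 456.00001763 -228.59610246   11.        ]
(np.float64(318.15179058766125), np.float64(305.9617685003415)) (np.float64(318.0277337240891), np.float64(315.84130816944344))
t 2.38 tcp [ 450.1 -232.2    2.1] w 40.0 F [-0.2 -1.1 -0. ] toolyaw 0.07 x [-0.001  0.    -1.   ]
shift cm [ 0.01  0.61 -0.32]
```

```bash
python3 -m crank '[[[0,0.4,-0.3],[0,0,0],4],[[0,0,0],[0,0,0],1.6],[[0,0,0],[0,0,0],1.6],[[0,0,0],[0,0,0],1.6],[[0,0,0],[0,0,0],1.6]]'
python3 - <<'E'
from h import *
d=get_image("wrist");cv2.imwrite("pics/w3.png",d["pixels"][200:440,200:440,::-1])
to([520,64,60])
E
```

```text
t: 3.0
ee_pos: [454.9, -228.5, 3.4]
orientation: [1.157, 1.241, -1.156]
ft_force: [-0.7, 0.8, 7.1]
width: 20.7
t 3.05 tcp [ 454.9 -228.5    3.4] w 20.5 F [0.3 0.7 7.5] toolyaw 0.071 x [ 0.001 -0.    -1.   ]
shift cm [ -5.66   8.57 -28.71]
```

View pics/w3.png

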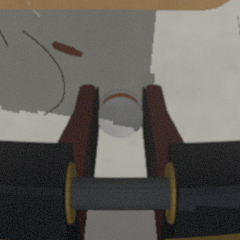

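```bash
python3 -m crank '[[[-3,0,0],[0,0,0],1.6],[[-3,1,-3],[0,0,0],1.6],[[0,1.5,-5.2],[0,0,0],1.6],[[0,1.5,-5.2],[0,0,0],1.6],[[0,1.5,-5.2],[0,0,0],1.6]]'
python3 -m crank '[[[0,1.5,-5.2],[0,0,0],1.6],[[0,1.5,-4.9],[0,0,0],1.6],[[0,0,0],[0,0,0],1.6]]'
python3 - <<'E'
from h import *
to([527.7,64.8,60],YAW)
for n in("wrist","side","top"):
    d=get_image(n);cv2.imwrite(f"pics/{n}4.png",d["pixels"][:,:,::-1])
E
```

```text
t: 3.68
ee_pos: [496.3, -37.4, 63.0]
orientation: [1.157, 1.241, -1.157]
ft_force: [1.8, -0.1, -0.3]
width: 20.8
t: 4.05
ee_pos: [519.6, 66.9, 62.9]
orientation: [1.154, 1.243, -1.152]
ft_force: [0.9, -0.1, -0.4]
width: 20.7
t 4.05 tcp [519.6  66.9  62.9] w 20.7 F [ 0.9 -0.1 -0.4] toolyaw 0.076 x [ 0.001  0.    -1.   ]
rx deg 0.29
shift cm [0.29 0.79 0.26]
```

View pics/wrist4.png

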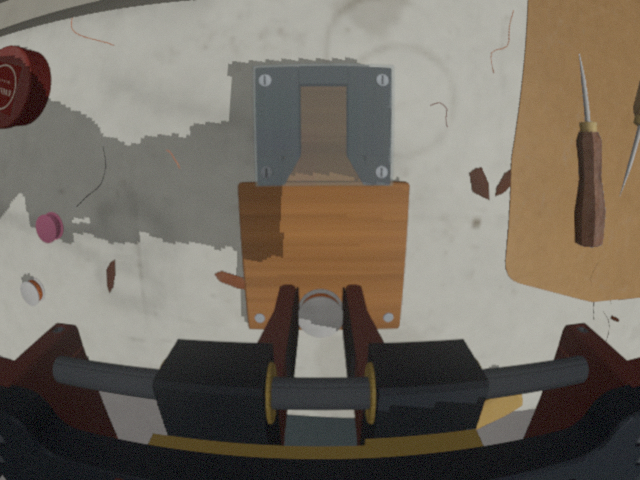

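View pics/side4.png

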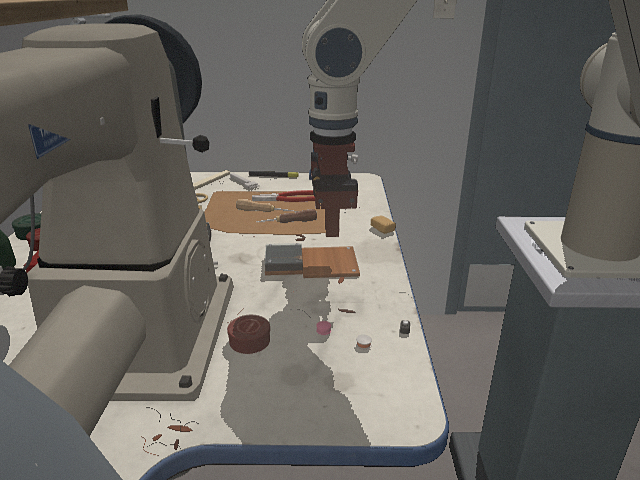

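```bash
python3 - <<'E'
import cv2
a=cv2.imread('pics/wrist4.png');cv2.imwrite('pics/w4a.png',cv2.resize(a[50:200,225:425],None,fx=4,fy=4,interpolation=cv2.INTER_CUBIC))
E
```

```text
(no output)
```

View pics/w4a.png

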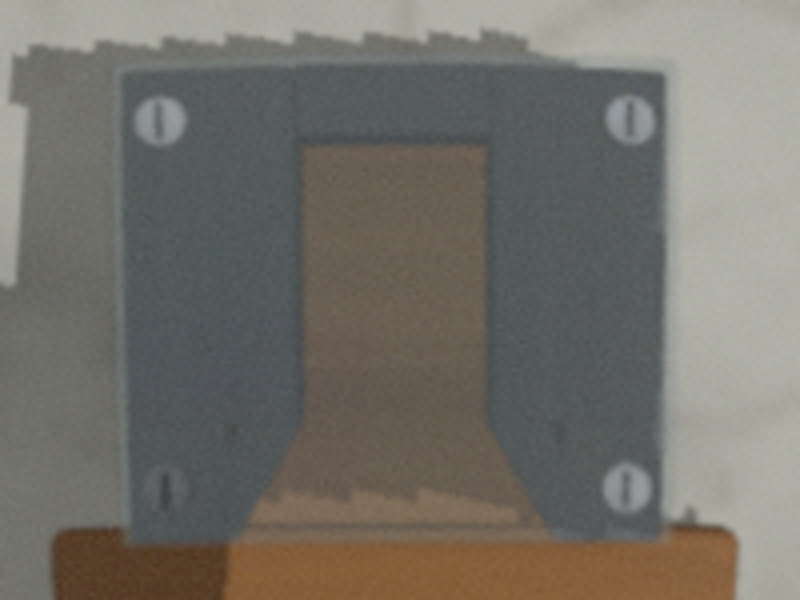

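```bash
python3 - <<'E'
from h import *
np.set_printoptions(precision=1,suppress=True)
o=get_obs()
d=get_image("wrist")
g=lambda u,v,z:ray(d,(u+.5)/4+224.5,(v+.5)/4+49.5,z,True)[:2]
B=[g(*q,25) for q in[(120,66),(670,66),(126,542),(664,542)]]
T=[g(*q,8) for q in[(303,146),(488,146),(54,530),(738,528)]]
c,s=np.cos,np.sin
print(np.array(B),np.array(T),o['ee_pos'])
from scipy.optimize import least_squares
m=[(66,38),(66,-38),(0,38),(0,-38),(56,13),(56,-13),(0,52),(0,-52)]
W=np.array(B+T)
f=lambda p:(np.array([[p[0]+c(p[2])*x-s(p[2])*y,p[1]+s(p[2])*x+c(p[2])*y] for x,y in m])-W).ravel()
r=least_squares(f,[572,68,.07]);print(r.x,r.fun)
p=ray(d,320,312,64,True);print(p)
E
```

```text
[[634.5 105.4]
 [639.9  32.5]
 [569.4 101.1]
 [574.6  27.5]] [[626.3  81.3]
 [628.2  54.9]
 [567.9 114.9]
 [575.5  12.9]] [518.2  63.4  62.6]
[571.6  64.1   0.1] [ 0.1  1.4  0.3 -1.5 -0.5  0.9 -0.2 -1.3  0.2 -0.1  0.2  0.3 -0.1  1.
 -0.1 -0.7]
[515.6  62.2  64. ]
```

```bash
python3 -m crank '[[[3,0.5,0.2],[0,0,0],1.6],[[1.5,0,0],[0,0,0],1.6],[[0.5,0,0],[0,0,0],1.6],[[0,0,0],[0,0,0],1.6]]'
python3 - <<'E'
from h import *
to([520,64,11]);
d=get_image("wrist");cv2.imwrite("pics/w5.png",d["pixels"][:,:,::-1])
to([520,64,11]);
E
```

```text
t: 4.75
ee_pos: [523.7, 61.9, 12.6]
orientation: [1.157, 1.242, -1.158]
ft_force: [-0.5, -0.7, -0.4]
width: 20.7
t 4.75 tcp [523.7  61.9  12.6] w 20.7 F [-0.5 -0.7 -0.4] toolyaw 0.07 x [-0.001 -0.    -1.   ]
shift cm [ 0.16 -0.35 -0.23]
t 4.8 tcp [524.   62.1  13. ] w 21.0 F [ 0.6 -0.3  0.3] toolyaw 0.071 x [ 0.  0. -1.]
shift cm [ 0.2  -0.39 -0.22]
```

View pics/w5.png

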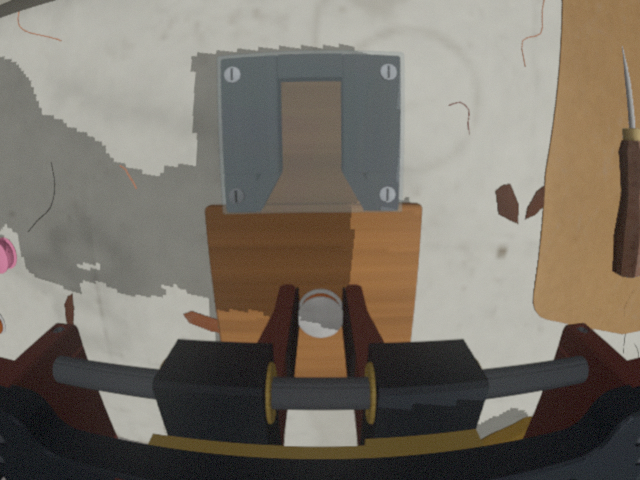

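```bash
python3 - <<'E'
import cv2
a=cv2.imread('pics/w5.png');cv2.imwrite('pics/w5a.png',cv2.resize(a[35:235,190:440],None,fx=3,fy=3,interpolation=cv2.INTER_CUBIC))
E
```

```text
(no output)
```

View pics/w5a.png

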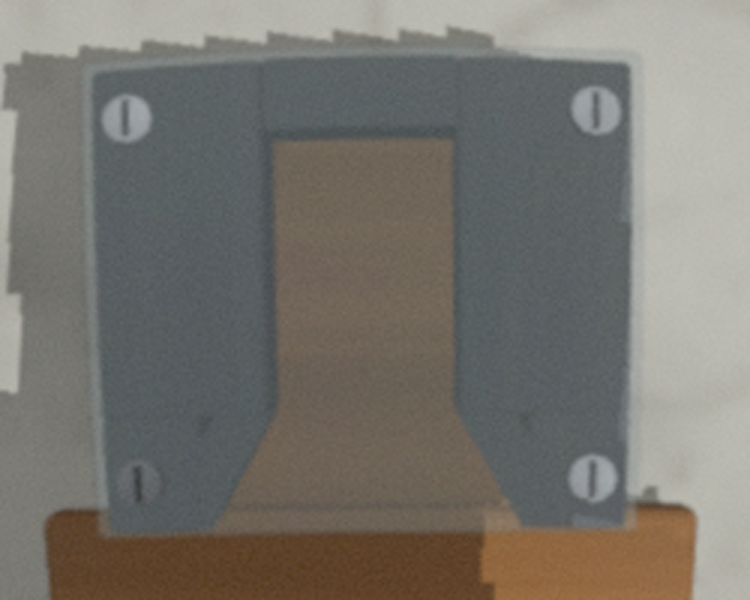

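```bash
cat >> h.py <<'E'
from scipy.optimize import least_squares
def fit(pts,k,u0,v0):
    """pts: block top corners FL FR NL NR, tube floor end L R, tray far L R"""
    o=get_obs();d=get_image("wrist")
    zs=[25]*4+[8]*4
    m=[(66,38),(66,-38),(0,38),(0,-38),(56,13),(56,-13),(0,52),(0,-52)]
    W=np.array([ray(d,(u+.5)/k-.5+u0,(v+.5)/k-.5+v0,z,True)[:2] for (u,v),z in zip(pts,zs)])
    c,s=np.cos,np.sin
    f=lambda p:(np.array([[p[0]+c(p[2])*x-s(p[2])*y,p[1]+s(p[2])*x+c(p[2])*y] for x,y in m])-W).ravel()
    r=least_squares(f,[572,68,.07]);print("mouth",r.x.round(3),"rms",np.sqrt((r.fun**2).mean()).round(2))
    C=-d["view"][:3,:3].T@d["view"][:3,3]
    p=o['ee_pos'];dx,dy=p[0]-r.x[0],p[1]-r.x[1];a=r.x[2]
    print("tcp in mag",round(c(a)*dx+s(a)*dy,1),round(-s(a)*dx+c(a)*dy,1),"z",p[2].round(1),"cam",C.round(1))
E
python3 - <<'E'
from h import *
fit([(84,65),(640,53),(102,534),(632,527),(272,139),(454,139),(48,512),(696,510)],3,190,35)
to([520,64,10])
E
```

```text
mouth [5.73564e+02 6.79930e+01 7.90000e-02] rms 0.52
tcp in mag -49.8 -2.0 z 13.0 cam [607.5  66.9 175.7]
t 4.85 tcp [524.2  62.2  13.2] w 20.9 F [ 0.2  0.2 -0.1] toolyaw 0.071 x [ 0.001  0.    -1.   ]
shift cm [ 0.32 -0.41 -0.21]
```

```bash
python3 -m crank '[[[0.2,0,-0.25],[0,0,0],1.6],[[0,0,0],[0,0,0],1.6]]'; python3 -m crank '[[[0,0,0],[0,0,0],4],[[0,0,0],[0,0,0],4],[[0,0,0],[0,0,0],4]]'
python3 - <<'E'
from h import *
d=get_image("wrist");cv2.imwrite("pics/w6.png",d["pixels"][:,:,::-1])
to([520,64,10])
E
```

```text
t: 5.1
ee_pos: [524.3, 64.9, 11.4]
orientation: [1.157, 1.241, -1.156]
ft_force: [-1.0, -2.3, 4.7]
width: 20.8
t: 5.48
ee_pos: [523.7, 64.9, 10.6]
orientation: [1.157, 1.242, -1.157]
ft_force: [0.6, -0.5, -0.2]
width: 39.6
t 5.53 tcp [523.7  64.9  10.6] w 40.1 F [ 0.4 -0.1  1.1] toolyaw 0.071 x [-0.  0. -1.]
shift cm [ 0.06 -0.38  0.06]
```

View pics/w6.png

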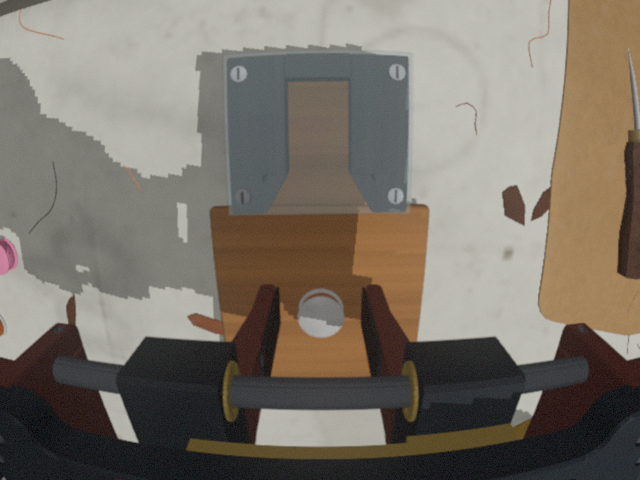

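```bash
python3 -m crank '[[[0,-1.7,0],[0,0,0],4],[[0,-1.8,0],[0,0,0],4],[[0,0,0],[0,0,0],0],[[0,0,0],[0,0,0],0],[[0,0,0],[0,0,0],0]]'; python3 -m crank '[[[0,0,0],[0,0,0],0],[[0,0,0],[0,0,0],0]]'
python3 - <<'E'
from h import *
d=get_image("wrist");cv2.imwrite("pics/w7.png",d["pixels"][:,:,::-1])
to([520,64,10])
E
```

```text
t: 6.15
ee_pos: [489.6, 62.4, 10.8]
orientation: [1.157, 1.241, -1.156]
ft_force: [0.8, 0.0, -0.3]
width: 13.6
t: 6.4
ee_pos: [489.1, 62.4, 10.7]
orientation: [1.157, 1.242, -1.157]
ft_force: [0.1, 0.9, 0.3]
width: 0.3
t 6.45 tcp [489.   62.3  10.6] w 0.5 F [ 0.3 -0.3 -0. ] toolyaw 0.071 x [ 0.  0. -1.]
shift cm [0.06 3.1  0.05]
```

View pics/w7.png

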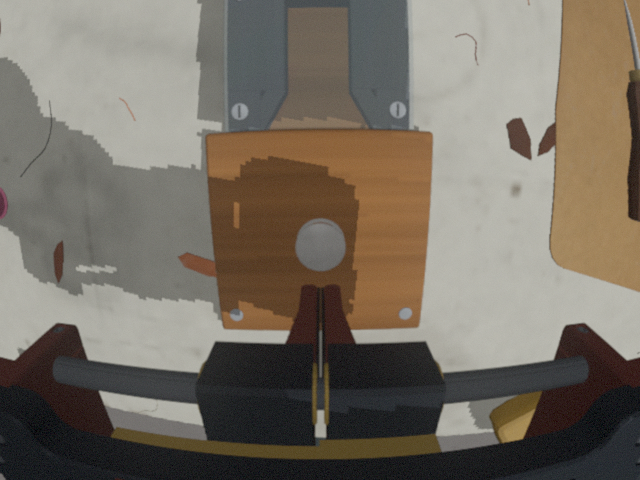

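```bash
python3 -m crank '[[[0,1.2,0],[0,0,0],0],[[0,1.2,0],[0,0,0],0],[[0,1.2,0],[0,0,0],0],[[0,1.2,0],[0,0,0],0],[[0,1.0,0],[0,0,0],0]]'; python3 -m crank '[[[0,0,0],[0,0,0],0]]'
python3 - <<'E'
from h import *
d=get_image("wrist");cv2.imwrite("pics/w8.png",d["pixels"][:,:,::-1])
to([520,64,10])
E
```

```text
t: 7.08
ee_pos: [547.7, 66.5, 10.7]
orientation: [1.157, 1.242, -1.157]
ft_force: [0.1, -0.5, -1.0]
width: 0.5
t: 7.2
ee_pos: [547.7, 66.5, 10.7]
orientation: [1.157, 1.241, -1.156]
ft_force: [0.9, 0.4, 0.2]
width: 0.6
t 7.25 tcp [546.8  66.4  10.6] w 0.5 F [-0.1 -0.9  0.3] toolyaw 0.071 x [-0. -0. -1.]
shift cm [ 0.06 -2.69  0.05]
```

View pics/w8.png

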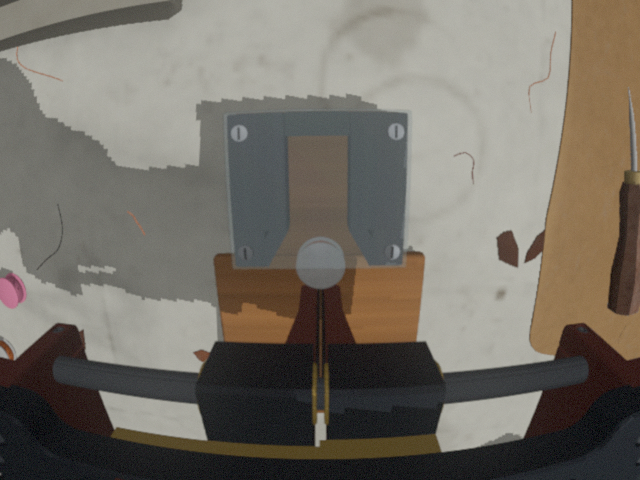

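```bash
python3 -m crank '[[[0,0.7,0],[0,0,0],0],[[0,0.5,0],[0,0,0],0],[[0,0.2,0],[0,0,0],0],[[0,0,0],[0,0,0],0]]'
python3 - <<'E'
from h import *
d=get_image("wrist");cv2.imwrite("pics/w9.png",d["pixels"][:,:,::-1])
d=get_image("side");cv2.imwrite("pics/s9.png",cv2.resize(d["pixels"][210:300,240:380,::-1],None,fx=5,fy=5))
to([520,64,10])
E
```

```text
t: 7.75
ee_pos: [560.7, 67.4, 10.6]
orientation: [1.157, 1.242, -1.157]
ft_force: [1.0, 0.1, -0.2]
width: 0.5
t 7.85 tcp [560.6  67.4  10.7] w 0.5 F [0.1 0.5 0.6] toolyaw 0.071 x [-0. -0. -1.]
shift cm [ 0.07 -4.07  0.05]
```

View pics/w9.png

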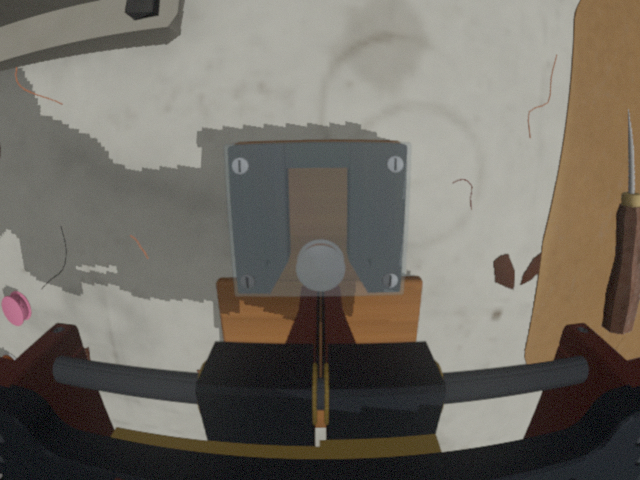

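View pics/s9.png

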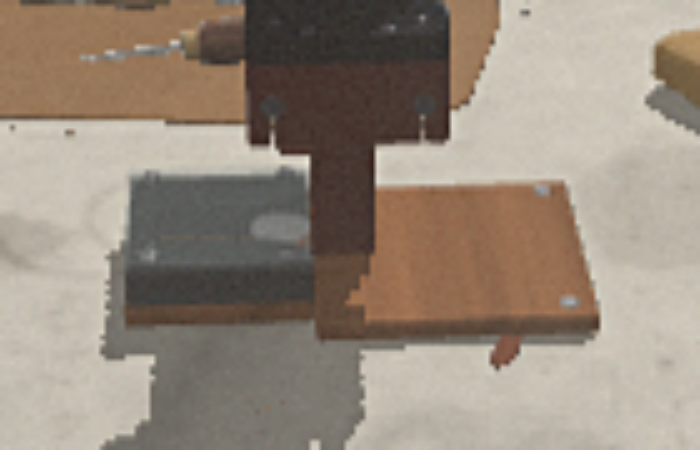

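```bash
python3 -m crank '[[[0,0.2,0],[0,0,0],0],[[0,0,0],[0,0,0],0]]';python3 -m crank '[[[0,0.1,0],[0,0,0],0],[[0,0,0],[0,0,0],0]]'
python3 - <<'E'
from h import *
d=get_image("wrist");cv2.imwrite("pics/w10.png",cv2.resize(d["pixels"][130:310,220:420,::-1],None,fx=3,fy=3))
to([520,64,10])
E
```

```text
t: 8.1
ee_pos: [561.0, 67.4, 10.4]
orientation: [1.155, 1.244, -1.159]
ft_force: [-6.1, -0.3, 3.4]
width: 0.5
t: 8.35
ee_pos: [561.1, 67.4, 10.3]
orientation: [1.154, 1.246, -1.161]
ft_force: [-7.8, 0.1, 5.9]
width: 0.4
t 8.4 tcp [561.   67.4  10.3] w 0.6 F [-8.3 -1.5  5.8] toolyaw 0.071 x [-0.005 -0.    -1.   ]
shift cm [ 0.05 -4.11  0.05]
```

View pics/w10.png

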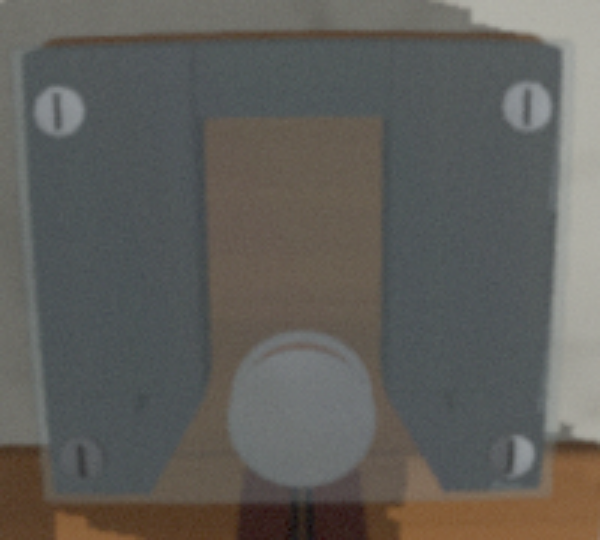

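Contact with the face (8 N) at TCP x≈561, so the first bobbin is fully in. Now the second.

```bash
python3 -m crank '[[[0,-0.3,0],[0,0,0],0],[[0,-3,0],[0,0,0],0],[[-4.5,-2,0],[0,0,0],4],[[-4.5,0,-2],[0,0,0],4]]'
python3 - <<'E'
from h import *
d=get_image("top");print("pink",ray(d,208.3,227.5,11))
to([460,303,110],YAW)
E
```

```text
t: 8.9
ee_pos: [507.8, 83.2, 101.0]
orientation: [1.157, 1.243, -1.16]
ft_force: [1.1, 0.1, 0.6]
width: 17.1
pink [529.50574122 269.67754611  11.        ]
t 8.95 tcp [512.1  85.9 106.7] w 21.1 F [1.6 1.8 4.2] toolyaw 0.07 x [ 0.008  0.002 -1.   ]
rx deg -0.01
shift cm [ -0.33  -3.66 -22.03]
```

```bash
python3 -m crank '[[[0,-0.9,-5.2],[0,0,0],4],[[0,-0.9,-5.2],[0,0,0],4],[[0,-0.9,-5.2],[0,0,0],4],[[0,-0.9,-5.2],[0,0,0],4]]'; python3 -m crank '[[[0,0,0],[0,0,0],4],[[0,0,0],[0,0,0],4]]'
python3 - <<'E'
from h import *
d=get_image("wrist");cv2.imwrite("pics/w11.png",d["pixels"][:,:,::-1])
d=get_image("top");cv2.imwrite("pics/t11.png",d["pixels"][:,:,::-1])
to([474,303,2],YAW)
E
```

```text
t: 9.45
ee_pos: [459.0, 290.8, 100.9]
orientation: [1.159, 1.241, -1.155]
ft_force: [0.6, -0.4, 0.3]
width: 39.9
t: 9.7
ee_pos: [458.9, 288.6, 100.6]
orientation: [1.156, 1.242, -1.156]
ft_force: [0.4, -0.6, -0.3]
width: 40.2
t 9.8 tcp [459.1 287.7 100.6] w 40.0 F [-0.2  0.5  0.9] toolyaw 0.07 x [ 0. -0. -1.]
rx deg -0.04
shift cm [ 9.86  1.59 -1.42]
```

View pics/w11.png

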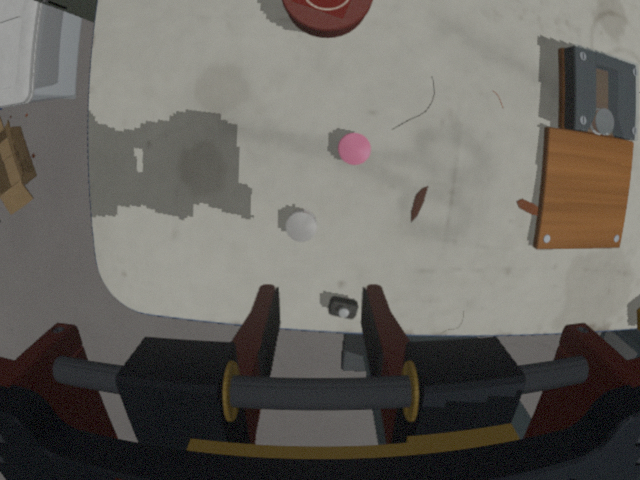

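View pics/t11.png

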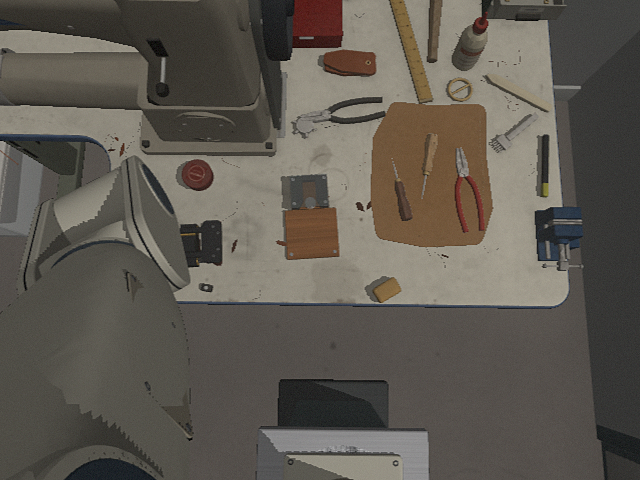

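The wrist view shows the second steel bobbin at (301,226), pink at (354,148), which I'll ignore, and a dark item at (343,307). The first bobbin is visible inside the tube at (604,122).

```bash
python3 - <<'E'
from h import *
d=get_image("wrist");p=ray(d,302,226,11,True);print(p,ray(d,343,306,8,True),ray(d,354.5,148,11,True))
to([p[0],p[1],2],YAW)
E
```

```text
[474.73319736 300.42724999  11.        ] [412.64598463 265.70831694   8.        ] [531.70893961 268.37890938  11.        ]
t 9.85 tcp [459.2 287.6 100.6] w 39.9 F [ 0.8  0.1 -0.3] toolyaw 0.069 x [-0. -0. -1.]
rx deg -0.07
shift cm [ 9.86  1.64 -1.17]
```

```bash
python3 -m crank '[[[0,1.75,-1.25],[0,0,0],4],[[4,0,0],[0,0,0],4],[[4,0,0],[0,0,0],4],[[1.6,0,0],[0,0,0],4],[[0,0,0],[0,0,0],4]]'
python3 - <<'E'
from h import *
d=get_image("wrist");cv2.imwrite("pics/w12.png",d["pixels"][:,:,::-1])
to([474,303,2],YAW)
E
```

```text
t: 10.48
ee_pos: [475.1, 301.5, 4.0]
orientation: [1.156, 1.242, -1.159]
ft_force: [0.5, -0.1, 0.1]
width: 40.5
t 10.53 tcp [475.8 302.1   5. ] w 40.2 F [ 0.5 -0.   1. ] toolyaw 0.07 x [-0. -0. -1.]
rx deg -0.02
shift cm [ 0.3  -0.17 -0.1 ]
```

View pics/w12.png

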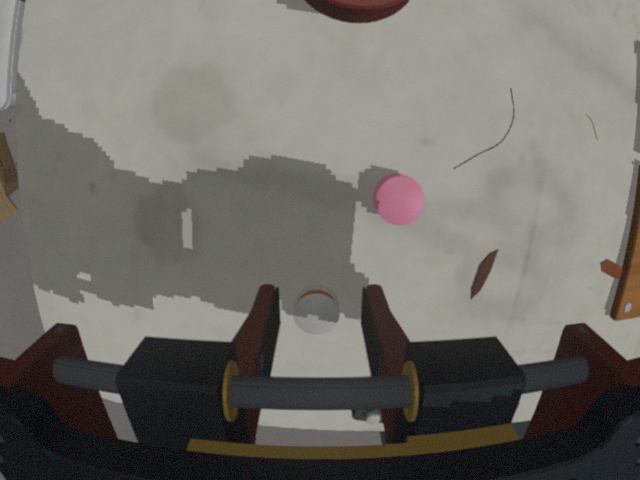

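```bash
python3 -m crank '[[[0.2,0,-0.15],[0,0,0],4],[[0,0,0],[0,0,0],1.6],[[0,0,0],[0,0,0],1.6],[[0,0,0],[0,0,0],1.6],[[0,0,0],[0,0,0],1.6]]';python3 -m crank '[[[-4,0,0],[0,0,0],1.6],[[-3,0,0],[0,0,0],1.6],[[0,0,0],[0,0,0],1.6]]'
python3 - <<'E'
from h import *
to([523.9,65,70],YAW)
E
```

```text
t: 11.15
ee_pos: [475.5, 304.2, 3.3]
orientation: [1.157, 1.242, -1.156]
ft_force: [0.1, 0.1, 5.6]
width: 20.5
t: 11.52
ee_pos: [476.6, 304.8, 74.7]
orientation: [1.16, 1.241, -1.153]
ft_force: [0.3, 0.3, -0.8]
width: 20.5
t 11.53 tcp [476.6 304.8  74.7] w 20.5 F [ 0.3  0.3 -0.8] toolyaw 0.071 x [ 0.004  0.002 -1.   ]
rx deg 0.03
shift cm [ 0.43  3.03 24.26]
```

```bash
python3 -m crank '[[[0,0.6,4.9],[0,0,0],1.6],[[0,0.6,4.9],[0,0,0],1.6],[[0,0.6,4.9],[0,0,0],1.6],[[0,0.6,4.9],[0,0,0],1.6],[[0,0.6,4.6],[0,0,0],1.6]]';python3 -m crank '[[[0,0,0],[0,0,0],1.6],[[0,0,0],[0,0,0],1.6]]'
python3 - <<'E'
from h import *
to([523.9,65,11],YAW)
d=get_image("wrist");cv2.imwrite("pics/w13.png",d["pixels"][:,:,::-1])
to([523.9,65,11],YAW)
E
```

```text
t: 12.15
ee_pos: [521.6, 63.0, 71.5]
orientation: [1.156, 1.243, -1.158]
ft_force: [0.5, 0.5, 0.1]
width: 20.6
t: 12.4
ee_pos: [521.6, 64.9, 71.9]
orientation: [1.157, 1.243, -1.158]
ft_force: [0.5, 0.4, 0.6]
width: 20.9
t 12.4 tcp [521.6  64.9  71.9] w 20.9 F [0.5 0.4 0.6] toolyaw 0.07 x [-0.001  0.    -1.   ]
rx deg -0.02
shift cm [6.09 0.24 0.01]
t 12.45 tcp [521.7  65.5  72. ] w 20.6 F [-0.2  1.  -0.3] toolyaw 0.071 x [-0.001  0.    -1.   ]
rx deg 0.05
shift cm [6.1  0.23 0.06]
```

View pics/w13.png

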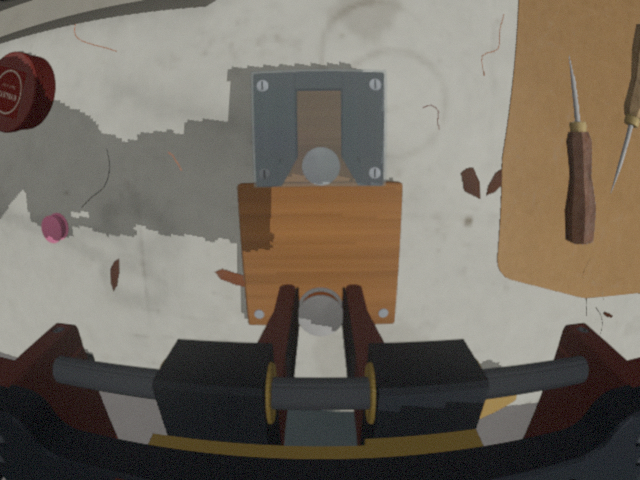

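Second bobbin held at (320,312) and the first in the tube at (321,166). Lower it onto the tray at the same spot.

```bash
python3 -m crank '[[[3,0.2,0],[0,0,0],1.6],[[2,0,0],[0,0,0],1.6],[[0.8,0,0],[0,0,0],1.6],[[0.2,0,0],[0,0,0],1.6],[[0,0,0],[0,0,0],1.6]]'
python3 - <<'E'
from h import *
to([523.9,65,11],YAW)
E
```

```text
t: 13.08
ee_pos: [524.6, 65.3, 13.1]
orientation: [1.157, 1.242, -1.156]
ft_force: [0.3, 0.1, -0.2]
width: 20.7
t 13.07 tcp [524.6  65.3  13.1] w 20.7 F [ 0.3  0.1 -0.2] toolyaw 0.071 x [ 0.001  0.    -1.   ]
rx deg 0.06
shift cm [ 0.21 -0.07  0.02]
```

```bash
python3 -m crank '[[[0.2,0,0.03],[0,0,0],1.6],[[0,0,0],[0,0,0],1.6],[[0,0,0],[0,0,0],4],[[0,0,0],[0,0,0],4],[[0,0,0],[0,0,0],4]]'; python3 -m crank '[[[0,-1.7,0],[0,0,0],4],[[0,-1.8,0],[0,0,0],4],[[0,0,0],[0,0,0],0],[[0,0,0],[0,0,0],0],[[0,0,0],[0,0,0],0]]'; python3 -m crank '[[[0,0,0],[0,0,0],0],[[0,0,0],[0,0,0],0]]'
python3 - <<'E'
from h import *
d=get_image("wrist");cv2.imwrite("pics/w14.png",d["pixels"][:,:,::-1])
to([520,64,10])
E
```

```text
t: 13.7
ee_pos: [524.2, 64.4, 10.6]
orientation: [1.157, 1.242, -1.157]
ft_force: [-0.5, -0.3, 0.4]
width: 39.6
t: 14.32
ee_pos: [490.2, 62.1, 10.8]
orientation: [1.157, 1.241, -1.156]
ft_force: [0.6, -0.1, 0.5]
width: 13.7
t: 14.58
ee_pos: [489.6, 62.1, 10.6]
orientation: [1.157, 1.242, -1.157]
ft_force: [-0.0, 0.7, 0.0]
width: 0.2
t 14.62 tcp [489.6  62.1  10.7] w 0.0 F [-0.1  0.  -0. ] toolyaw 0.071 x [ 0.  0. -1.]
shift cm [0.07 3.05 0.02]
```

View pics/w14.png

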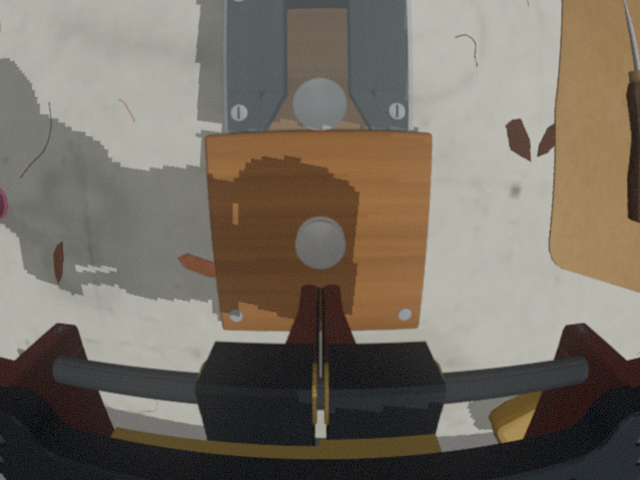

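The second bobbin lies flat on the tray at (320,243), in line with the first at (320,103). Push, to the stop at TCP x≈561 (7.1 cm of travel).

```bash
python3 -m crank '[[[0,1.2,0],[0,0,0],0],[[0,1.2,0],[0,0,0],0],[[0,1.2,0],[0,0,0],0],[[0,1.0,0],[0,0,0],0],[[0,0.8,0],[0,0,0],0]]'; python3 -m crank '[[[0,0.5,0],[0,0,0],0],[[0,0.5,0],[0,0,0],0],[[0,0.4,0],[0,0,0],0],[[0,0.2,0],[0,0,0],0],[[0,0,0],[0,0,0],0]]'
python3 - <<'E'
from h import *
d=get_image("wrist");cv2.imwrite("pics/w15.png",cv2.resize(d["pixels"][120:310,220:420,::-1],None,fx=3,fy=3))
to([561,67.4,10])
E
```

```text
t: 15.25
ee_pos: [544.0, 65.9, 10.6]
orientation: [1.157, 1.242, -1.157]
ft_force: [0.6, -0.3, 0.3]
width: 0.0
t: 15.88
ee_pos: [559.3, 67.1, 10.7]
orientation: [1.157, 1.242, -1.157]
ft_force: [0.1, -1.7, -0.2]
width: 0.6
t 15.93 tcp [559.1  67.   10.6] w 0.5 F [-0.1 -0.2  0.7] toolyaw 0.071 x [-0.  0. -1.]
shift cm [ 0.06  0.19 -0.02]
```

View pics/w15.png

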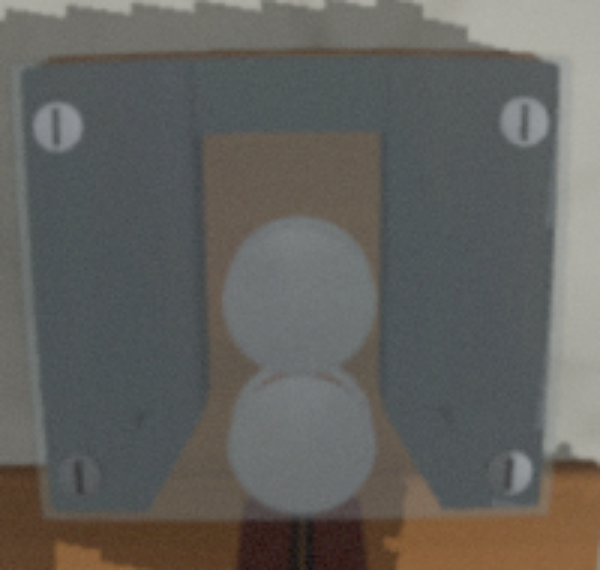

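```bash
python3 -m crank '[[[0,0.2,0],[0,0,0],0],[[0,0.1,0],[0,0,0],0],[[0,0,0],[0,0,0],0]]'
python3 - <<'E'
from h import *
to([561,67.4,10])
E
python3 -m crank '[[[0,-0.4,0],[0,0,0],0],[[0,-2,0],[0,0,0],0],[[0,-2,0],[0,0,0],0],[[-4,-2,0],[0,0,0],0],[[-4,0,0],[0,0,0],0]]'
python3 -m crank '[[[-4,-3,0],[0,0,0],0],[[0,0,0],[0,0,0],0],[[0,0,0],[0,0,0],0]]'
python3 - <<'E'
from h import *
d=get_image("wrist");a=cv2.resize(d["pixels"][30:230,220:420,::-1],None,fx=2.5,fy=2.5)
d=get_image("side");b=cv2.resize(d["pixels"][230:290,250:370,::-1],None,fx=6,fy=6,interpolation=cv2.INTER_CUBIC)
d=get_image("top");c=cv2.resize(d["pixels"][165:270,270:350,::-1],None,fx=5,fy=5,interpolation=cv2.INTER_CUBIC)
cv2.imwrite("pics/wf.png",a);cv2.imwrite("pics/sf.png",b);cv2.imwrite("pics/tf.png",c)
to([561,67.4,10])
E
```

```text
t: 16.3
ee_pos: [561.1, 67.2, 10.5]
orientation: [1.156, 1.243, -1.158]
ft_force: [-5.7, -0.9, 2.8]
width: 0.6
t 16.3 tcp [561.1  67.2  10.5] w 0.6 F [-5.7 -0.9  2.8] toolyaw 0.071 x [-0.002 -0.    -1.   ]
shift cm [ 0.05 -0.   -0.02]
t: 16.92
ee_pos: [496.8, 62.6, 91.0]
orientation: [1.156, 1.243, -1.158]
ft_force: [1.2, 0.6, 0.5]
width: 0.5
t: 17.3
ee_pos: [469.3, 60.6, 130.6]
orientation: [1.158, 1.241, -1.155]
ft_force: [1.3, 0.5, 1.0]
width: 0.8
t 17.45 tcp [468.6  60.6 129.6] w 0.7 F [ 0.1  0.  -0.7] toolyaw 0.071 x [-0.001 -0.    -1.   ]
shift cm [11.94  9.28 -0.03]
```

View pics/wf.png

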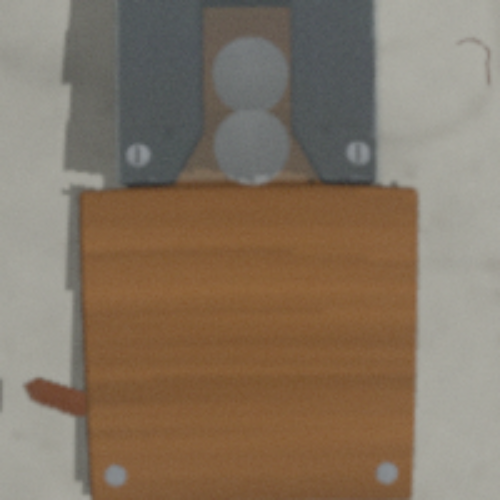

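View pics/sf.png

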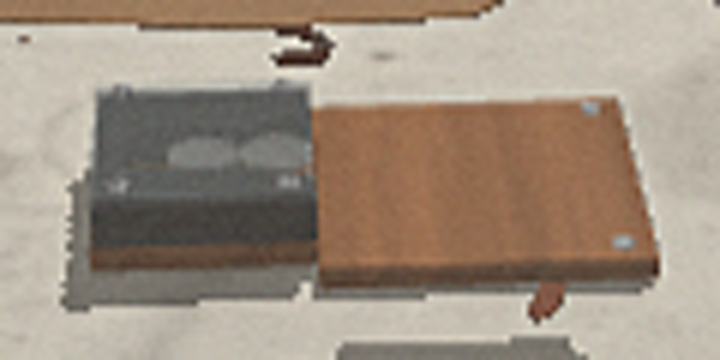

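View pics/tf.png

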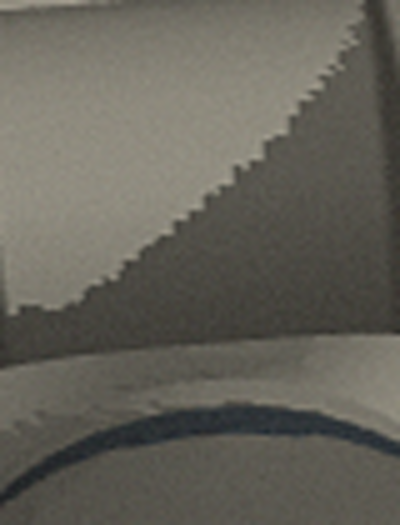

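Both bobbins lie flat in the tube, one behind the other: (250,75) and (251,147) in the wrist crop, the last one level with the mouth. The side view agrees, the top view is blocked by the arm, and the gripper is clear of everything.

```bash
python3 -c "
from workcell import *
print(close_job())"
```

```text
the job is handed in; nothing more can be done
None
```

Both bobbins are in the magazine and I handed the job in at about 17.5 s of the 64 s; no verdict was reported.

- **What I did:** I picked the right-hand bobbin, set it on the tray and pushed it in with closed fingers until they met the face round the mouth (6–8 N). I then did the same with the left-hand one, which drove the first deeper (last contact about 6 N). The pink one was left alone.
- **Last checks:** The wrist and side views show both lying flat, one behind the other and centred, with the last level with the mouth. The gripper was about 130 mm up and touching nothing.
- **Disagreed or failed:**
  - The side camera put the right-hand bobbin about 12 mm off in y. I went by the top and wrist views instead, then corrected its position by about 4–5 mm from a close wrist view.
  - One measurement of the magazine was about 4 mm off sideways, because I took it before the arm had settled. I repeated it with the arm at rest and corrected before placing.
  - The final top view was blocked by the arm, so it confirmed nothing.

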